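# Shut the plate press and wind its clamp down

## Task

The well plate is loaded in the press: close it up. Slide the tray fully home, then fit the loose crank by its square hub right down on the clamp's square spindle, and wind it clockwise until the clamp stops; leave the crank on the spindle and the other things on the bench standing where they are.

Things in the scene. Friction and masses are not known exactly. Their poses are not given: they have to be found in the camera images.
- press: Clamp press, fixed: grey base 130 (x) x 200 (y) x 30 mm high, steel columns at y = +-88 mm, aluminium crosshead 36 mm deep, 200 mm wide, from 85 to 110 mm above the table; column nuts to 118 mm. Origin: centre of the base's underside, right under the spindle. x points into the press: the tray shuts along +x; its front tab is on the -x side, roughly towards the robot.
- tray (a joint): How far the tray with the loaded white well plate stands out of the press (m): 0 fully home against its stop, 0.06 fully out. It slides stiffly (about 2 N) and stays where it is left.
- tray_tab (a point): Top centre of the tray's upright front tab: an aluminium plate 8 mm thick (press x), 30 mm wide (press y), reaching from 33 to 80 mm above the table, where this point is. With the tray home the point lies 61 mm in front (-x) of the press's origin. The tab may be pushed or pinched from above.
- spindle (a joint): Angle of the clamp spindle (rad), growing clockwise seen from above: 0 fully raised, 4.0 at its lower stop, where the pressure plate bears on the well plate. It turns stiffly (about 0.1 N m) and stays where it is left.
- spindle_seat (a point): Point on the vertical spindle axis at the shoulder where the crank sits, 116 mm above the table. From it a square steel stub stands up: 12 mm across the flats, 26 mm high, the last 3 mm only 9 mm across. x and y axes are square to the stub's flats and turn with the spindle.
- crank: Loose steel crank, 0.31 kg, bore down on the table. Hub: 36 x 36 mm block, 32 mm high, a 14 mm square bore right through, parallel to its sides. A flat arm (18 mm wide, 18 to 28 mm up) runs along +x to a round black upright grip. Origin: centre of the hub's underside; x along the arm, z up. It fits the stub in any of four quarter turns; seated, its origin is at spindle_seat.
- crank_grip (a point): Middle of the crank's black grip: 55 mm along +x from the hub's axis and 52 mm above the hub's underside. The grip is upright, 20 mm across, 45 mm long (29 to 74 mm above the hub's underside) and spins freely on its pin, so it can be held while the crank goes round.
- vial: small glass vial with a white cap, 24 mm across, 45 mm tall, standing between the press and the crank. Leave alone; origin under its centre.
- beaker: small open glass beaker, 44 mm across, 45 mm tall, near the robot. Leave alone; origin under its centre.
- reagent: tall glass bottle with a blue cap, 72 mm across, 170 mm tall, beyond the press and crank. Leave alone; origin under its centre.
- sample_jar: glass jar with a white lid, 68 mm across, 85 mm tall, beyond the press and crank. Leave alone; origin under its centre.
- buffer: white plastic bottle, 60 mm across, 130 mm tall, on the left. Leave alone; origin under its centre.
- tip_box: grey pipette-tip box with a clear top, 82 x 117 x 58 mm, on the right. Leave alone; origin under its centre.
- spatula: metal spatula lying on the table, 180 mm long, on the right. Leave alone.
Mind the look-alikes: they are no part of the job. Leave any yellow look-alike of the crank alone.

How it is judged:
By the outcome, as a careful person would: the job done as asked, in the order asked, and still so for the second after the job is handed in, with the robot touching nothing.
It also fails if it takes over 72 s, if anything falls off the work surface, if the arm or the gripper's body presses on something with over 40 N, if the wrist force passes 120 N, or if a joint passes its speed limit or range.

## Robot

A 7-joint arm with a two-finger parallel gripper is mounted at the origin on the work surface. World frame = base frame: x ahead of the robot, y to its left, z up, the work surface at z = 0. Lengths are in m, angles in rad, forces in N, time in s.
With the tool pointing down it reaches from about 0.4 to 0.875 m from the base axis. Payload 4.4 kg.
Tool frame: the origin (TCP) lies midway between the tips of the shut fingers; the grasp point (between the pads) lies 19 mm behind it; z points along the fingers, y is the line along which they close (so a half turn about z gives the same grasp; the last joint's range is limited). The gripper opens to 85 mm and grips with 20 to 120 N. Pads are 22 mm wide; open, the fingers measure 114 mm over their backs; the gripper's body (76 mm by 85 mm) begins 54 mm behind the grasp point. The pads swing forward as they close: fully open they stand 13 mm farther back than shut.
Start: joints at [-1.361, 0.628, 0.038, 1.517, -0.027, 0.996, -0.02], TCP at [0.177, 0.625, 0.231] pointing down, gripper open.
Joint ranges: [-3.06, 3.06], [-0.37, 2.12], [-1.25, 1.32], [0.18, 2.47], [-1.1, 4.24], [0.23, 1.98], [-2.94, 2.94]. Speed limits (rad/s): [2.57, 2.57, 3.14, 3.14, 3.14, 3.14, 3.14].

## Interface

Orientations are given as a rotation vector (axis times angle).
In Python, from rig import status, imaging, sign_off gives the robot as it stands.
- The arm moves only by the tool play_rows, never from a script. Its argument "series" is a list of rows, each an object of numbers: "tx", "ty", "tz": the shift along the tool's x, y, z as a fraction of full scale; "wx", "wy", "wz": the turn, a rotation vector about the tool's x, y, z as a fraction of full scale. In form: [{"tx": .., "ty": .., "tz": .., "wx": .., "wy": .., "wz": ..}, ...]. A call has 1 to 8 rows; each row is the pose to reach, as a shift and turn from the pose commanded when the call began, along the tool's axes at that moment; what a row does not reach only later rows make up. Full scale, the value 1, is 0.2 m for a shift and 90 degrees for a turn. A row lasts 1/8 s, in which the tool goes at most 62.5 mm and 10.7 degrees, less where a joint would pass 70% of its speed; a pose out of reach is approached as far as the arm can. A call with a number of a shift or a turn outside -1 to 1 is refused whole. A call with a gripper value outside its range is refused whole. "jaw" is the opening, from 0 (shut) to 1 (fully open), set as the call begins (left out, the last holds). The fingers move at their own pace and stop on an object; "grip_force" is the grip in N (left out, the last holds). Time passes only in rows, so rows that repeat a pose let the fingers close. It gives the time, the measured TCP pose, the force, the opening and the grip force at its end, in the units of the state.
- status.get_state(): the state, without advancing time (a new reading comes with each control period).
- imaging.read_camera(name): name is "scene" or "top" or "wrist"; returns a dict with "image" (420x560x3 uint8, blue, green, red), "mtx" (3x3 intrinsics, pixels), "k1" (the pictures are not rectified: a ray, as slopes to the right and down, at radius r is drawn at 1 + k1 r^2 times it, then the intrinsics apply), "eye" and "orientation" of the camera in the world; the wrist camera has in their place "hand_eye" (4x4, takes a point from camera to tool coordinates, whose origin is the TCP and whose axes are the flange's). Camera axes: x right, y down, z forward; pixel columns grow to the right and rows downward; lengths in m; the calibration is good to about 2 mm. A picture is of the moment at which its call begins: read the wrist's pose just before it. There is no depth.
- sign_off(): hands the job in; it is judged then, once.
The state is a dict: "time": time; "joints": joint angles; "joint_vel": joint speeds; "joint_efforts": joint torques, N m; "ee_pos": TCP position; "tool_rot": TCP orientation; "contact_force": force on the tool from outside, world axes, zero at the start; "wrist_torque": the same for the moment, N m; "width": finger opening in m; "gripper_force": force on a finger pad.
Only numpy, scipy, OpenCV 4.12 (cv2) and the standard library are available. Lean on these libraries where they do the work, as an engineer would, in place of code of your own. Each camera call takes 0.05 s, during which the arm holds its last target. There are 200 camera calls.

## Working session

There is one attempt and no reset: what is moved stays moved. The work goes in short steps, Python scripts to look and compute and a tool call to move; the robot and the scene stay as the last step left them, time stands still between calls to the robot, and variables do not carry over. Pictures are saved under pics/ and viewed, at most 10 in all, crops included, and the job is handed in when it is done.

Besides the shell and the picture viewer there is one more tool, called in YAML: its name, and indented under it one key for each argument. play_rows: Moves the arm, as the interface text tells. Shift numbers are shares of 0.2 m and turn numbers shares of 90 degrees, none past 1 either way. Its arguments: {"type":"object","properties":{"series":{"type":"array"},"jaw":{"type":"number"},"grip_force":{"type":"number"}},"required":["series"]}

```bash
mkdir -p pics; ls
cat > h.py <<'E'
import numpy as np, cv2
from scipy.spatial.transform import Rotation as R
from rig import status, imaging
def cam(name):
    s=status.get_state(); c=imaging.read_camera(name)
    K=np.array(c["mtx"]); k1=c["k1"]
    if name=="wrist":
        H=np.array(c["hand_eye"]); Rt=R.from_rotvec(s["tool_rot"]).as_matrix()
        Rc=Rt@H[:3,:3]; e=Rt@H[:3,3]+np.array(s["ee_pos"])
    else:
        o=np.array(c["orientation"]); Rc=o if o.shape==(3,3) else R.from_rotvec(o).as_matrix()
        e=np.array(c["eye"])
    return dict(im=c["image"],K=K,k1=k1,R=Rc,e=e)
def save(c,f): np.savez(f,**c)
def load(f): return dict(np.load(f))
def ray(c,u,v):
    p=cv2.undistortPoints(np.array([[[u,v]]],float),c["K"],np.array([float(c["k1"]),0,0,0]),
      None,None,None,(3,100,1e-12)) if False else None
    d=np.linalg.inv(c["K"])@np.array([u,v,1.]); q=d[:2].copy(); x=q.copy()
    for _ in range(30): x=q/(1+float(c["k1"])*(x@x))
    r=c["R"]@np.array([x[0],x[1],1.]); return r/np.linalg.norm(r)
def plane(c,u,v,z):
    r=ray(c,u,v); return c["e"]+r*(z-c["e"][2])/r[2]
def tri(a,ua,b,ub):
    A=np.zeros((3,3)); y=np.zeros(3)
    for c,p in((a,ua),(b,ub)):
        r=ray(c,*p); P=np.eye(3)-np.outer(r,r); A+=P; y+=P@c["e"]
    X=np.linalg.solve(A,y); return X,[np.linalg.norm((np.eye(3)-np.outer(ray(c,*p),ray(c,*p)))@(X-c["e"])) for c,p in((a,ua),(b,ub))]
def proj(c,X):
    p=c["R"].T@(np.array(X)-c["e"]); x=p[:2]/p[2]; x=x*(1+float(c["k1"])*(x@x)); return (c["K"]@np.array([*x,1]))[:2]
E
sed -i '/undistortPoints/,/if False/d' h.py
python3 - <<'E'
from h import *
for n in("scene","top"):
    c=cam(n); save(c,n+"0.npz"); cv2.imwrite(f"pics/{n}0.png",cv2.resize(c["im"],(800,600),interpolation=cv2.INTER_CUBIC)); print(n,c["e"],c["R"].round(3).tolist(),c["K"].tolist(),c["k1"])
s=status.get_state();print({k:np.round(v,3).tolist() for k,v in s.items()})
print(imaging.read_camera("wrist")["hand_eye"])
E
```

```text
pics
scene [ 1.22951724 -0.60444475  0.70049859] [[0.692, 0.399, -0.602], [0.722, -0.373, 0.582], [0.008, -0.838, -0.546]] [[442.69128377027084, 0.0, 284.3363900455886], [0.0, 442.69128377027084, 209.22812022528979], [0.0, 0.0, 1.0]] -0.12246197757369867
top [0.43217097 0.00470966 1.24921599] [[0.018, -0.989, 0.148], [-1.0, -0.015, 0.019], [-0.016, -0.148, -0.989]] [[398.96195561462713, 0.0, 275.28802504199797], [0.0, 398.96195561462713, 206.75320907976362], [0.0, 0.0, 1.0]] -0.10236102509110985
{'time': 0.1, 'joints': [-1.361, 0.629, 0.038, 1.518, -0.027, 0.996, -0.02], 'joint_vel': [-0.001, -0.001, 0.001, 0.0, 0.001, -0.001, 0.0], 'joint_efforts': [0.002, -56.454, 1.23, -19.398, 0.011, 0.005, -0.0], 'ee_pos': [0.177, 0.625, 0.23], 'tool_rot': [-0.432, -3.112, 0.003], 'contact_force': [-0.055, -1.165, 0.278], 'wrist_torque': [-0.02, 0.007, -0.059], 'gripper_force': 0.0, 'width': 0.085}
[[ 6.05493505e-04 -9.44076776e-01 -3.29725150e-01  8.50225651e-02]
 [ 9.99999587e-01  7.94925691e-04 -4.39692359e-04 -7.66413881e-05]
 [ 6.77210337e-04 -3.29724747e-01  9.44076868e-01 -1.43562340e-01]
 [ 0.00000000e+00  0.00000000e+00  0.00000000e+00  1.00000000e+00]]
```

View pics/scene0.png

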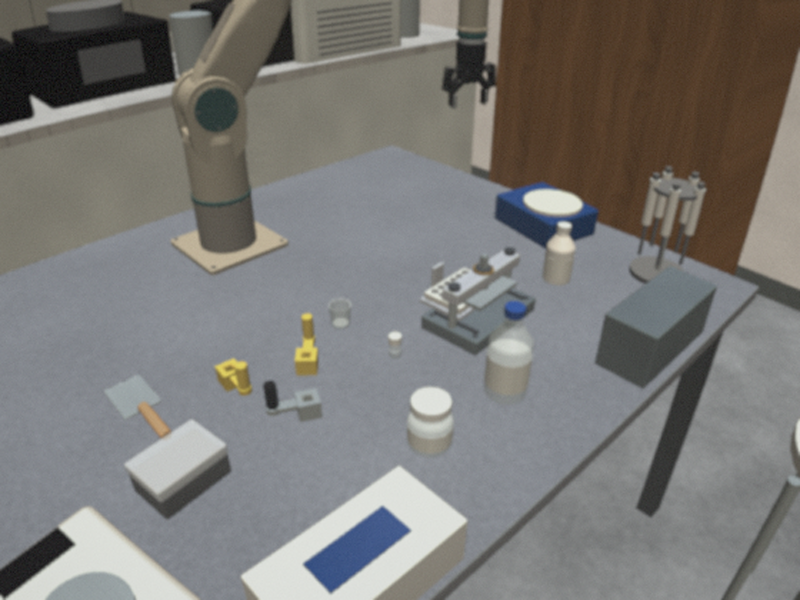

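View pics/top0.png

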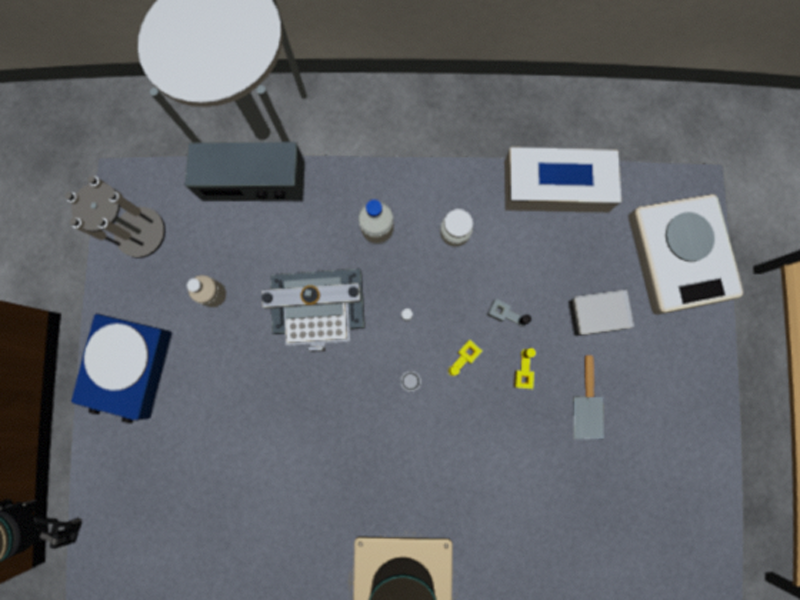

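The top view shows the press at (315,300) with its tab at (317,348), and the vial at (407,314). Crank candidates in the top view:
- grey crank: hub (502,309), black grip (525,320)
- yellow look-alike: (465,355)
- second yellow look-alike: (526,370)

In the scene view they are grey at (308,403), and yellow at (306,350) and (236,375). I choose the grey one with the black grip.

Run:
```python
from h import *
a=load("scene0.npz");b=load("top0.npz");k=.7
P={"hub":((308,397),(501,309)),"grip":((270,384),(526,320)),"spindle":((484,258),(311,292)),"tab":((437,265),(317,346)),"nutL":((511,251),(267,297)),"nutR":((453,287),(353,292)),
"vial":((395,336),(407,314))}
for n,(p,q) in P.items():
    X,r=tri(a,np.array(p)*k,b,np.array(q)*k); print(n,X.round(4),np.round(r,4))
im=np.vstack([a["im"][250:320,130:270]]); im=cv2.resize(im,None,fx=4,fy=4,interpolation=cv2.INTER_CUBIC)
i2=cv2.resize(b["im"][190:290,290:400],None,fx=2.2,fy=2.8)
i2=cv2.resize(b["im"][190:290,300:400],(280,280),interpolation=cv2.INTER_CUBIC)
i3=cv2.resize(b["im"][180:255,170:270],(400,300),interpolation=cv2.INTER_CUBIC)
o=np.zeros((600,800,3),np.uint8);o[:280,:500]=im[:,:500];o[:280,510:790]=i2;o[300:600,:400]=i3
i4=cv2.resize(a["im"][165:250,285:385],(400,300),interpolation=cv2.INTER_CUBIC);o[300:,400:]=i4
cv2.imwrite("pics/crop0.png",o)
```

```text
hub [ 0.5901 -0.2021  0.0337] [0.0031 0.0031]
grip [ 0.5625 -0.2486  0.0703] [0.0022 0.0022]
spindle [0.6052 0.1911 0.1373] [0.003 0.003]
tab [0.5003 0.1822 0.0821] [0.0011 0.0011]
nutL [0.597  0.2846 0.1137] [0.0028 0.0028]
nutR [0.6089 0.1084 0.1125] [0.0011 0.0011]
vial [ 0.5748 -0.0008  0.0425] [0.0023 0.0023]
```

View pics/crop0.png

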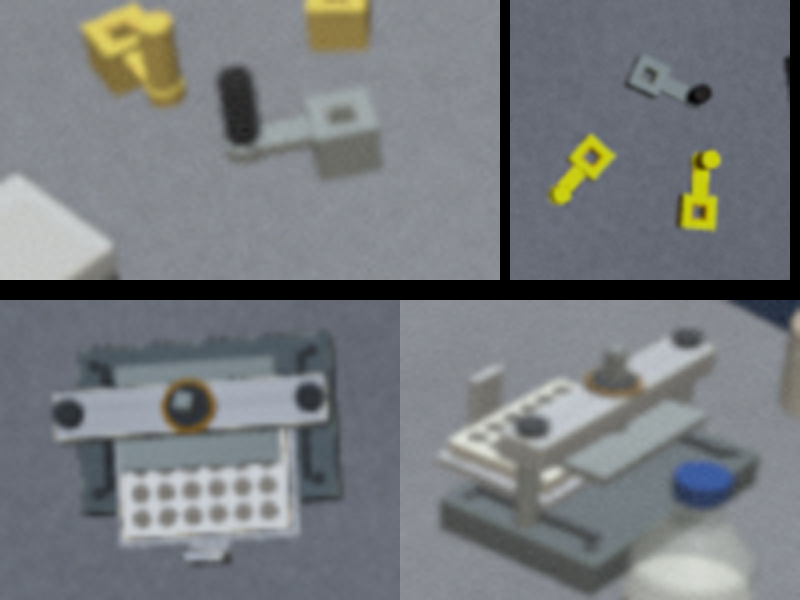

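The crop confirms the grey crank with the black grip, and shows the tray partly out with the stub turned relative to the press. Next I move the wrist camera over the press.

```bash
cat >> h.py <<'E'
def Rpsi(p): return R.from_euler("z",p,degrees=True)*R.from_matrix(np.diag([-1.,1,-1]))
def mv(*targets,cur=None):
    "targets: (x,y,z,psi deg); prints fractions from cur pose"
    s=status.get_state()
    p0,r0=(np.array(s["ee_pos"]),R.from_rotvec(s["tool_rot"])) if cur is None else (np.array(cur[:3]),Rpsi(cur[3]))
    y=r0.as_matrix()[:,1]; print("t",round(s["time"],2),"pos",p0.round(4),"psi",round(np.degrees(np.arctan2(-y[0],y[1])),2),"tilt",np.degrees(np.arccos(-r0.as_matrix()[2,2])).round(2),"F",np.round(s["contact_force"],1),"w",round(s["width"],4),"q",np.round(s["joints"],2))
    for t in targets:
        d=r0.inv().apply(np.array(t[:3])-p0)/.2; w=(r0.inv()*Rpsi(t[3])).as_rotvec()/(np.pi/2)
        print(t,"T",d.round(3),"W",w.round(3))
E
python3 - <<'E'
from h import *
mv((0.35,0.47,0.36,-8),(0.52,0.2,0.36,4))
mv((0.52,0.2,0.36,4),cur=(.35,.47,.36,-8))
E
```

```text
t 0.15 pos [0.1768 0.625  0.2306] psi -15.8 tilt 0.08 F [ 0.6 -1.1  0.2] w 0.0852 q [-1.36  0.63  0.04  1.52 -0.03  1.   -0.02]
(0.35, 0.47, 0.36, -8) T [-1.044 -0.511 -0.646] W [-0.001 -0.    -0.087]
(0.52, 0.2, 0.36, 4) T [-2.23  -1.578 -0.645] W [-0.001 -0.    -0.22 ]
t 0.15 pos [0.35 0.47 0.36] psi -8.0 tilt nan F [ 0.6 -1.1  0.2] w 0.0852 q [-1.36  0.63  0.04  1.52 -0.03  1.   -0.02]
(0.52, 0.2, 0.36, 4) T [-1.03  -1.219  0.   ] W [ 0.     0.    -0.133]h.py:34: RuntimeWarning: invalid value encountered in arccos
  y=r0.as_matrix()[:,1]; print("t",round(s["time"],2),"pos",p0.round(4),"psi",round(np.degrees(np.arctan2(-y[0],y[1])),2),"tilt",np.degrees(np.arccos(-r0.as_matrix()[2,2])).round(2),"F",np.round(s["contact_force"],1),"w",round(s["width"],4),"q",np.round(s["joints"],2))
```

play_rows:
  series:
    - {"tx":-0.5,"ty":-0.25,"tz":-0.32}
    - {"tx":-1,"ty":-0.5,"tz":-0.65,"wz":-0.09}
    - {"tx":-1,"ty":-0.7,"tz":-0.65,"wz":-0.12}
    - {"tx":-1,"ty":-1,"tz":-0.65,"wz":-0.22}
    - {"tx":-1,"ty":-1,"tz":-0.65,"wz":-0.22}
  jaw: 0

```text
schema error: expected keys tx, ty, tz, wx, wy, wz
```

Run:
```python
from h import *
mv((0.52,0.2,0.36,4))
```

```text
t 0.15 pos [0.1768 0.625  0.2306] psi -15.8 tilt 0.08 F [ 0.6 -1.1  0.2] w 0.0852 q [-1.36  0.63  0.04  1.52 -0.03  1.   -0.02]
(0.52, 0.2, 0.36, 4) T [-2.23  -1.578 -0.645] W [-0.001 -0.    -0.22 ]
```

play_rows:
  series:
    - {"tx":-0.5,"ty":-0.25,"tz":-0.32,"wx":0,"wy":0,"wz":0}
    - {"tx":-1,"ty":-0.5,"tz":-0.65,"wx":0,"wy":0,"wz":-0.09}
    - {"tx":-1,"ty":-0.7,"tz":-0.65,"wx":0,"wy":0,"wz":-0.12}
    - {"tx":-1,"ty":-1,"tz":-0.65,"wx":0,"wy":0,"wz":-0.22}
    - {"tx":-1,"ty":-1,"tz":-0.65,"wx":0,"wy":0,"wz":-0.22}
  jaw: 0

```text
time: 0.78
ee_pos: [0.3133, 0.3864, 0.3585]
tool_rot: [-0.111, 3.14, -0.0]
contact_force: [1.1, 0.2, 0.5]
width: -0.0
gripper_force: 0.0
```

Run:
```python
from h import *
mv((0.52,0.2,0.36,4))
```

```text
t 0.78 pos [0.3133 0.3864 0.3585] psi 4.04 tilt 0.01 F [1.1 0.2 0.5] w -0.0 q [-0.93  0.28 -0.02  1.74  0.01  1.12  0.69]
(0.52, 0.2, 0.36, 4) T [-0.965 -1.003 -0.007] W [-0.  0.  0.]
```

play_rows:
  series:
    - {"tx":-0.97,"ty":-1.0,"tz":0,"wx":0,"wy":0,"wz":0}
    - {"tx":-0.97,"ty":-1.0,"tz":0,"wx":0,"wy":0,"wz":0}
    - {"tx":-0.97,"ty":-1.0,"tz":0,"wx":0,"wy":0,"wz":0}
    - {"tx":-0.97,"ty":-1.0,"tz":0,"wx":0,"wy":0,"wz":0}
    - {"tx":-0.97,"ty":-1.0,"tz":0,"wx":0,"wy":0,"wz":0}
    - {"tx":-0.97,"ty":-1.0,"tz":0,"wx":0,"wy":0,"wz":0}

```text
time: 1.52
ee_pos: [0.5217, 0.1998, 0.3576]
tool_rot: [0.101, -3.14, 0.002]
contact_force: [-0.8, 1.5, -0.3]
width: -0.0001
gripper_force: 0.0
```

Run:
```python
from h import *
c=cam("wrist"); save(c,"w1.npz"); cv2.imwrite("pics/w1.png",cv2.resize(c["im"],(800,600),interpolation=cv2.INTER_CUBIC))
mv((0.62,0.13,0.36,4))
```

```text
t 1.57 pos [0.5202 0.202  0.3576] psi 3.88 tilt 0.07 F [-1.1  0.9  0.4] w 0.0002 q [-0.49  0.38  0.1   1.6  -0.04  1.17  1.26]
(0.62, 0.13, 0.36, 4) T [-0.473 -0.393 -0.012] W [-0.    -0.001 -0.001]
```

View pics/w1.png

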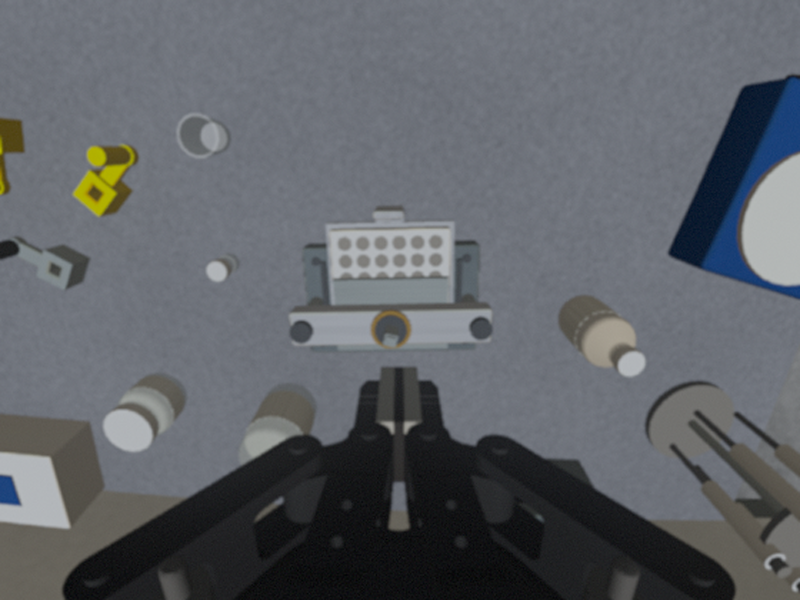

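The wrist view shows the tray tab at (389,214), nuts at (301,331) and (480,328), the spindle at (391,330), and the grey crank at the far left, about (60,265). I'll take closer views from two places.

Run:
```python
from h import *
mv((0.56,0.23,0.20,4),(0.56,0.15,0.20,4))
```

```text
t 1.57 pos [0.5202 0.202  0.3576] psi 3.88 tilt 0.07 F [-1.1  0.9  0.4] w 0.0002 q [-0.49  0.38  0.1   1.6  -0.04  1.17  1.26]
(0.56, 0.23, 0.2, 4) T [-0.209  0.126  0.788] W [-0.    -0.001 -0.001]
(0.56, 0.15, 0.2, 4) T [-0.182 -0.273  0.788] W [-0.    -0.001 -0.001]
```

play_rows:
  series:
    - {"tx":-0.21,"ty":0.13,"tz":0.79,"wx":0,"wy":0,"wz":0}
    - {"tx":-0.21,"ty":0.13,"tz":0.79,"wx":0,"wy":0,"wz":0}
    - {"tx":-0.21,"ty":0.13,"tz":0.79,"wx":0,"wy":0,"wz":0}
    - {"tx":-0.21,"ty":0.13,"tz":0.79,"wx":0,"wy":0,"wz":0}
    - {"tx":-0.21,"ty":0.13,"tz":0.79,"wx":0,"wy":0,"wz":0}

```text
time: 2.2
ee_pos: [0.5602, 0.2325, 0.2018]
tool_rot: [-0.112, 3.138, 0.002]
contact_force: [-0.4, 0.3, -0.0]
width: -0.0002
gripper_force: 0.0
```

Run:
```python
from h import *
c=cam("wrist"); save(c,"w2.npz"); mv()
```

```text
t 2.25 pos [0.5608 0.2323 0.2024] psi 4.04 tilt 0.18 F [ 0.  -0.3  0.4] w 0.0001 q [-0.49  0.6   0.08  1.68 -0.06  0.86  1.26]
```

play_rows:
  series:
    - {"tx":0,"ty":-0.4,"tz":0,"wx":0,"wy":0,"wz":0}
    - {"tx":0,"ty":-0.4,"tz":0,"wx":0,"wy":0,"wz":0}
    - {"tx":0,"ty":-0.4,"tz":0,"wx":0,"wy":0,"wz":0}
    - {"tx":0,"ty":-0.4,"tz":0,"wx":0,"wy":0,"wz":0}

```text
time: 2.75
ee_pos: [0.566, 0.1538, 0.2012]
tool_rot: [-0.112, 3.138, 0.003]
contact_force: [-0.4, 0.1, -0.8]
width: -0.0002
gripper_force: 0.0
```

Run:
```python
from h import *
c=cam("wrist"); save(c,"w3.npz"); mv()
o=np.zeros((600,800,3),np.uint8)
for i,f in enumerate(("w2","w3")):
    c=load(f+".npz"); p=proj(c,(.603,.195,.142)); t=proj(c,(.50,.186,.08)); print(f,p,t)
    u,v=np.clip(p.round().astype(int),[40,40],[519,379]); o[:400,400*i:400*i+400]=cv2.resize(c["im"][v-40:v+40,u-40:u+40],(400,400),interpolation=cv2.INTER_CUBIC); print("stub crop origin",u-40,v-40,"x5")
    u,v=np.clip(t.round().astype(int),[50,25],[509,394]); o[400:600,400*i:400*i+400]=cv2.resize(c["im"][v-25:v+25,u-50:u+50],(400,200),interpolation=cv2.INTER_CUBIC); print("tab crop",u-50,v-25,"x4")
cv2.imwrite("pics/stub.png",o)
```

```text
t 2.8 pos [0.5659 0.154  0.2008] psi 4.15 tilt 0.12 F [ 0.6 -0.7  0.1] w 0.0002 q [-0.36  0.57  0.07  1.74 -0.05  0.83  1.38]
w2 [227.12801227 274.90093707] [230.18665891 131.61066272]
stub crop origin 187 235 x5
tab crop 180 107 x4
w3 [328.36685115 275.10309986] [321.7609344  131.46618995]
stub crop origin 288 235 x5
tab crop 272 106 x4
```

View pics/stub.png

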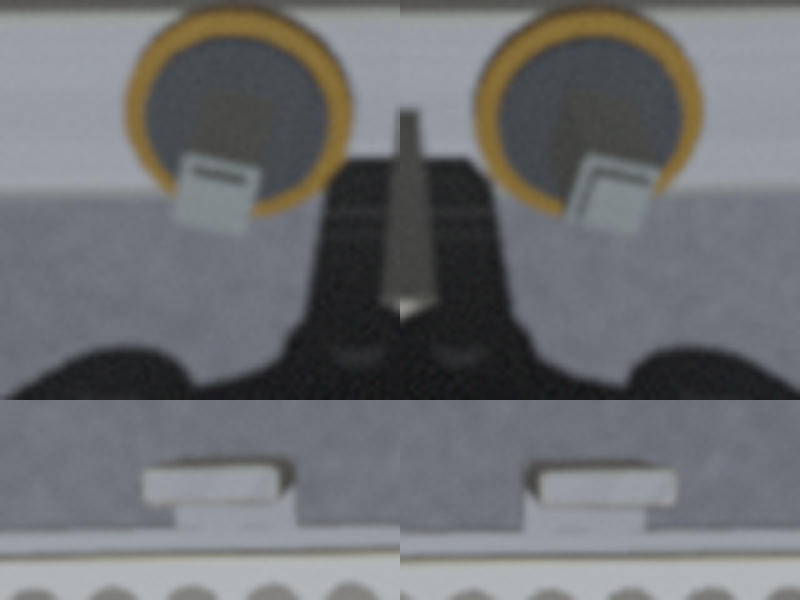

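The stub's top corners are at about (183,152), (264,167), (247,236), (172,222) in the left crop, and (582,152), (662,168), (638,238), (565,220) in the right. The tab's top face is centred at (211,487) and (608,487).

Run:
```python
from h import *
a=load("w2.npz");b=load("w3.npz")
# crop px -> native
fa=lambda p:(187+(p[0]-2)/5,235+(p[1]-2)/5); fb=lambda p:(288+(p[0]-2)/5,235+(p[1]-2)/5)
A=[(183,152),(264,167),(247,236),(172,222)];B=[(182,152),(262,168),(238,238),(165,220)]
for p,q in zip(A,B):
    X,r=tri(a,fa(p),b,fb(q)); print("stub",X.round(4),np.round(r,4))
X,r=tri(a,fa((240,110)),b,fb((188,110)));print("collar",X.round(4),r)
ga=lambda p:(180+(p[0]-1.5)/4,107+(p[1]-401.5)/4); gb=lambda p:(272+(p[0]-1.5)/4,106+(p[1]-401.5)/4)
for p,q in (((211,487),(208,487)),((143,487),(140,487)),((280,486),(276,487))):
    X,r=tri(a,ga(p),b,gb(q)); print("tab",X.round(4),np.round(r,4))
for c,f,L in((a,fa,A),(b,fb,B)):
    P=np.array([plane(c,*f(p),.139) for p in L]); print(P[:,:2].round(4).tolist(),P.mean(0).round(4))
    for i,j in((0,1),(1,2),(2,3),(3,0)):
        d=P[j]-P[i]; print(np.degrees(np.arctan2(d[1],d[0])).round(1)%90,np.linalg.norm(d).round(4))
    print("collar",plane(c,*f((240,110) if c is a else (188,110)),.114))
# nuts by dark masks in w1
```

```text
stub [0.5965 0.1913 0.1384] [0.0001 0.0001]
stub [0.5981 0.2041 0.1388] [0. 0.]
stub [0.6103 0.2018 0.1398] [0.0001 0.0001]
stub [0.6082 0.1898 0.1398] [0.0003 0.0003]
collar [0.6025 0.1968 0.1126] [np.float64(5.43210663450347e-05), np.float64(5.4321066345022484e-05)]
tab [0.4969 0.1875 0.0781] [0.0004 0.0004]
tab [0.498  0.1729 0.0784] [0.0003 0.0003]
tab [0.4958 0.2023 0.0773] [0.0003 0.0003]
[[0.5962, 0.1914], [0.5979, 0.2041], [0.6107, 0.2017], [0.609, 0.1897]] [0.6035 0.1967 0.139 ]
82.3 0.0128
79.4 0.013
82.0 0.0121
82.6 0.0129
collar [0.60184115 0.19694954 0.114     ]
[[0.596, 0.1911], [0.598, 0.204], [0.6109, 0.202], [0.6084, 0.19]] [0.6033 0.1968 0.139 ]
81.3 0.013
81.2 0.0131
78.2 0.0123
84.6 0.0124
collar [0.60175153 0.19646867 0.114     ]
```

Stub: axis (0.603, 0.197), top at 0.139, angle about -8.5° mod 90. Tab top is at (0.497, 0.1875, 0.078), so the tray is about 45 mm out. Heights and sizes agree with the text.

Run:
```python
from h import *
mv((0.456,0.1865,0.20,4))
mv((0.456,0.1865,0.058,4),(0.518,0.191,0.058,4),(0.524,0.191,0.058,4),(0.5275,0.1914,0.058,4),cur=(0.456,0.1865,0.20,4))
```

```text
t 2.8 pos [0.5659 0.154  0.2008] psi 4.15 tilt 0.12 F [ 0.6 -0.7  0.1] w 0.0002 q [-0.36  0.57  0.07  1.74 -0.05  0.83  1.38]
(0.456, 0.1865, 0.2, 4) T [0.536 0.202 0.004] W [0.001 0.001 0.002]
t 2.8 pos [0.456  0.1865 0.2   ] psi 4.0 tilt 0.0 F [ 0.6 -0.7  0.1] w 0.0002 q [-0.36  0.57  0.07  1.74 -0.05  0.83  1.38]
(0.456, 0.1865, 0.058, 4) T [0.   0.   0.71] W [0. 0. 0.]
(0.518, 0.191, 0.058, 4) T [-0.311  0.001  0.71 ] W [0. 0. 0.]
(0.524, 0.191, 0.058, 4) T [-0.341 -0.001  0.71 ] W [0. 0. 0.]
(0.5275, 0.1914, 0.058, 4) T [-0.358 -0.     0.71 ] W [0. 0. 0.]
```

play_rows:
  series:
    - {"tx":0.3,"ty":0.1,"tz":0,"wx":0,"wy":0,"wz":0}
    - {"tx":0.54,"ty":0.2,"tz":0,"wx":0,"wy":0,"wz":0}
    - {"tx":0.54,"ty":0.2,"tz":0.05,"wx":0,"wy":0,"wz":0}
    - {"tx":0.54,"ty":0.2,"tz":0.35,"wx":0,"wy":0,"wz":0}
    - {"tx":0.54,"ty":0.2,"tz":0.6,"wx":0,"wy":0,"wz":0}
    - {"tx":0.54,"ty":0.2,"tz":0.71,"wx":0,"wy":0,"wz":0}
    - {"tx":0.54,"ty":0.2,"tz":0.71,"wx":0,"wy":0,"wz":0}
    - {"tx":0.54,"ty":0.2,"tz":0.71,"wx":0,"wy":0,"wz":0}

```text
time: 3.8
ee_pos: [0.4564, 0.1847, 0.0588]
tool_rot: [-0.11, 3.138, 0.001]
contact_force: [0.0, 0.3, 0.7]
width: -0.0001
gripper_force: 0.0
```

play_rows:
  series:
    - {"tx":-0.04,"ty":0,"tz":0,"wx":0,"wy":0,"wz":0}
    - {"tx":-0.08,"ty":0,"tz":0,"wx":0,"wy":0,"wz":0}
    - {"tx":-0.12,"ty":0,"tz":0,"wx":0,"wy":0,"wz":0}
    - {"tx":-0.16,"ty":0,"tz":0,"wx":0,"wy":0,"wz":0}
    - {"tx":-0.2,"ty":0,"tz":0,"wx":0,"wy":0,"wz":0}
    - {"tx":-0.24,"ty":0,"tz":0,"wx":0,"wy":0,"wz":0}
    - {"tx":-0.28,"ty":0,"tz":0,"wx":0,"wy":0,"wz":0}
    - {"tx":-0.31,"ty":0,"tz":0,"wx":0,"wy":0,"wz":0}

```text
time: 4.8
ee_pos: [0.5176, 0.1887, 0.058]
tool_rot: [0.11, -3.14, -0.001]
contact_force: [-2.0, 0.6, 0.5]
width: 0.0003
gripper_force: 1.1
```

Run:
```python
from h import *
mv((0.5275,0.1914,0.058,4))
```

```text
t 4.8 pos [0.5176 0.1887 0.058 ] psi 4.01 tilt 0.02 F [-2.   0.6  0.5] w 0.0003 q [-0.43  0.74  0.04  1.93 -0.06  0.47  1.3 ]
(0.5275, 0.1914, 0.058, 4) T [-0.05  0.01  0.  ] W [ 0. -0.  0.]
```

2 N is the sliding load, so contact is as expected. I'll creep on towards the stop.

play_rows:
  series:
    - {"tx":-0.015,"ty":0,"tz":0,"wx":0,"wy":0,"wz":0}
    - {"tx":-0.03,"ty":0,"tz":0,"wx":0,"wy":0,"wz":0}
    - {"tx":-0.045,"ty":0,"tz":0,"wx":0,"wy":0,"wz":0}
    - {"tx":-0.045,"ty":0,"tz":0,"wx":0,"wy":0,"wz":0}

```text
time: 5.3
ee_pos: [0.5267, 0.1888, 0.0581]
tool_rot: [-0.109, 3.139, -0.0]
contact_force: [-0.3, 0.7, 0.1]
width: -0.0001
gripper_force: 0.4
```

play_rows:
  series:
    - {"tx":-0.01,"ty":0,"tz":0,"wx":0,"wy":0,"wz":0}
    - {"tx":-0.02,"ty":0,"tz":0,"wx":0,"wy":0,"wz":0}

```text
time: 5.55
ee_pos: [0.5272, 0.1888, 0.058]
tool_rot: [0.11, -3.134, 0.002]
contact_force: [-10.0, -0.2, 7.5]
width: 0.0
gripper_force: 4.8
```

The stop is felt at 10 N with the TCP at 0.527, matching the expected 0.527. I back off, rise, and head over the crank.

play_rows:
  series:
    - {"tx":0.06,"ty":0,"tz":0,"wx":0,"wy":0,"wz":0}
    - {"tx":0.1,"ty":0,"tz":-0.2,"wx":0,"wy":0,"wz":0}
    - {"tx":0.1,"ty":0,"tz":-0.5,"wx":0,"wy":0,"wz":0}
    - {"tx":0.1,"ty":0,"tz":-0.8,"wx":0,"wy":0,"wz":0.12}
    - {"tx":0.1,"ty":-0.3,"tz":-0.8,"wx":0,"wy":0,"wz":0.24}
    - {"tx":0.05,"ty":-0.6,"tz":-0.8,"wx":0,"wy":0,"wz":0.36}
    - {"tx":0,"ty":-0.9,"tz":-0.8,"wx":0,"wy":0,"wz":0.48}
    - {"tx":-0.1,"ty":-1.0,"tz":-0.8,"wx":0,"wy":0,"wz":0.6}
  jaw: 0.7

```text
time: 6.55
ee_pos: [0.5643, -0.0149, 0.219]
tool_rot: [1.338, 2.839, -0.003]
contact_force: [0.3, 1.6, -0.1]
width: 0.0597
gripper_force: 0.0
```

Run:
```python
from h import *
mv((0.59,-0.144,0.2,-120),(0.641,-0.174,0.2,-120))
```

```text
t 6.55 pos [ 0.5643 -0.0149  0.219 ] psi -50.49 tilt 0.22 F [ 0.3  1.6 -0.1] w 0.0597 q [-0.26  0.54  0.35  1.78 -0.23  0.86  0.89]
(0.59, -0.144, 0.2, -120) T [-0.58  -0.312  0.097] W [0.001 0.002 0.772]
(0.641, -0.174, 0.2, -120) T [-0.858 -0.21   0.098] W [0.001 0.002 0.772]
```

play_rows:
  series:
    - {"tx":-0.1,"ty":-0.06,"tz":0,"wx":0,"wy":0,"wz":0.11}
    - {"tx":-0.2,"ty":-0.12,"tz":0,"wx":0,"wy":0,"wz":0.22}
    - {"tx":-0.3,"ty":-0.18,"tz":0.05,"wx":0,"wy":0,"wz":0.33}
    - {"tx":-0.4,"ty":-0.24,"tz":0.1,"wx":0,"wy":0,"wz":0.44}
    - {"tx":-0.5,"ty":-0.28,"tz":0.1,"wx":0,"wy":0,"wz":0.55}
    - {"tx":-0.58,"ty":-0.31,"tz":0.1,"wx":0,"wy":0,"wz":0.66}
    - {"tx":-0.58,"ty":-0.31,"tz":0.1,"wx":0,"wy":0,"wz":0.77}
    - {"tx":-0.58,"ty":-0.31,"tz":0.1,"wx":0,"wy":0,"wz":0.77}

```text
time: 7.55
ee_pos: [0.5919, -0.138, 0.198]
tool_rot: [2.705, 1.595, -0.001]
contact_force: [0.9, 0.7, -0.0]
width: 0.0596
gripper_force: 0.0
```

play_rows:
  series:
    - {"tx":0,"ty":0,"tz":0,"wx":0,"wy":0,"wz":0}
    - {"tx":0,"ty":0,"tz":0,"wx":0,"wy":0,"wz":0}

```text
time: 7.8
ee_pos: [0.5918, -0.1373, 0.1983]
tool_rot: [2.705, 1.597, 0.001]
contact_force: [0.1, -0.3, -0.2]
width: 0.0598
gripper_force: 0.0
```

Run:
```python
from h import *
c=cam("wrist"); save(c,"w4.npz"); mv()
```

```text
t 7.85 pos [ 0.5918 -0.1373  0.1983] psi -118.93 tilt 0.03 F [ 0.8  0.6 -0.3] w 0.0595 q [-0.21  0.69  0.66  1.69 -0.51  0.94  0.14]
```

play_rows:
  series:
    - {"tx":0,"ty":0.15,"tz":0,"wx":0,"wy":0,"wz":0}
    - {"tx":0,"ty":0.3,"tz":0,"wx":0,"wy":0,"wz":0}
    - {"tx":0,"ty":0.3,"tz":0,"wx":0,"wy":0,"wz":0}
    - {"tx":0,"ty":0.3,"tz":0,"wx":0,"wy":0,"wz":0}
    - {"tx":0,"ty":0.3,"tz":0,"wx":0,"wy":0,"wz":0}

```text
time: 8.48
ee_pos: [0.6436, -0.166, 0.1982]
tool_rot: [-2.706, -1.594, 0.0]
contact_force: [1.0, -0.2, -0.2]
width: 0.0596
gripper_force: 0.0
```

Run:
```python
from h import *
c=cam("wrist"); save(c,"w5.npz"); mv()
o=np.zeros((600,800,3),np.uint8)
for i,f in enumerate(("w4","w5")):
    c=load(f+".npz"); p=proj(c,(.583,-.215,.03)); 
    u,v=np.clip(p.round().astype(int),[50,75],[509,344]); o[:,400*i:400*i+400]=cv2.resize(c["im"][v-75:v+75,u-50:u+50],(400,600),interpolation=cv2.INTER_CUBIC); print("origin",u-50,v-75,"x4")
cv2.imwrite("pics/crank.png",o)
```

```text
t 8.53 pos [ 0.6437 -0.1659  0.1983] psi -119.0 tilt 0.04 F [-0.2 -1.  -0.2] w 0.06 q [-0.14  0.77  0.65  1.52 -0.51  1.03  0.14]
origin 254 174 x4
origin 203 174 x4
```

View pics/crank.png

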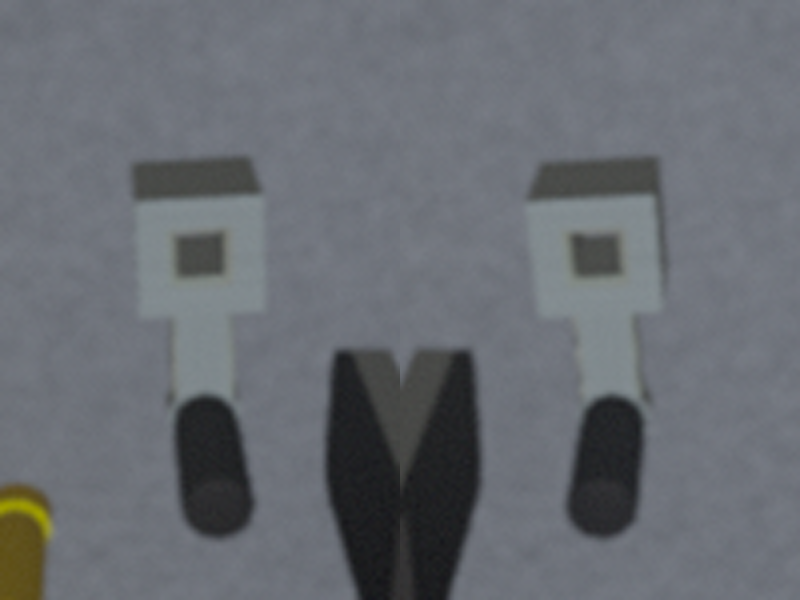

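The grey crank is clearly visible from both places. Hub top corners are (134,197), (266,194), (265,313), (139,317) on the left and (527,203), (659,194), (662,311), (537,317) on the right. The bore is at (202,255) and (597,255), and the grip top at (218,508) and (602,508).

Run:
```python
from h import *
a=load("w4.npz");b=load("w5.npz")
fa=lambda p:(254+(p[0]-1.5)/4,174+(p[1]-1.5)/4); fb=lambda p:(203+(p[0]-1.5)/4,174+(p[1]-1.5)/4)
A=[(134,197),(266,194),(265,313),(139,317)];B=[(127,203),(259,194),(262,311),(137,317)]
n=[]
for p,q in zip(A+[(202,255),(218,508)],B+[(197,255),(202,508)]):
    X,r=tri(a,fa(p),b,fb(q)); n.append(X); print(X.round(4),np.round(r,4))
n=np.array(n); print("mean hub",n[:4].mean(0).round(4)); d=n[5]-n[4]; print("arm",np.degrees(np.arctan2(d[1],d[0])),np.linalg.norm(d[:2]))
for c,f,L in((a,fa,A),(b,fb,B)):
    P=np.array([plane(c,*f(p),.032) for p in L]); print(P[:,:2].round(4).tolist(),P.mean(0).round(4),[ (np.degrees(np.arctan2(*(P[j]-P[i])[1::-1])).round(1),np.linalg.norm(P[j]-P[i]).round(4)) for i,j in((0,1),(1,2),(2,3),(3,0))])
    g=plane(c,*f((218,508) if c is a else (202,508)),.074)-plane(c,*f((202,255) if c is a else (197,255)),.032)
    print(plane(c,*f((202,255) if c is a else (197,255)),.032), np.degrees(np.arctan2(g[1],g[0])),np.hypot(*g[:2]))
mv((.5885,-.2005,.09,-120.5),(.5885,-.2005,.01,-120.5))
```

```text
[ 0.5808 -0.1772  0.0307] [0.0008 0.0008]
[ 0.6138 -0.1937  0.03  ] [0. 0.]
[ 0.598  -0.2236  0.0356] [0.0003 0.0003]
[ 0.5656 -0.2082  0.0345] [0. 0.]
[ 0.59   -0.2004  0.0328] [0. 0.]
[ 0.5653 -0.2511  0.072 ] [0. 0.]
mean hub [ 0.5896 -0.2007  0.0327]
arm -116.03674537768195 0.05638890786529538
[[0.5815, -0.1759], [0.614, -0.1928], [0.5974, -0.2258], [0.5651, -0.2093]] [ 0.5895 -0.201   0.032 ] [(np.float64(-27.5), np.float64(0.0367)), (np.float64(-116.7), np.float64(0.0369)), (np.float64(153.0), np.float64(0.0363)), (np.float64(63.9), np.float64(0.0372))]
[ 0.58990648 -0.20071469  0.032     ] -116.26481736717655 0.05458444353026896
[[0.5808, -0.1776], [0.6143, -0.1931], [0.5971, -0.2249], [0.5646, -0.2091]] [ 0.5892 -0.2012  0.032 ] [(np.float64(-24.8), np.float64(0.0369)), (np.float64(-118.3), np.float64(0.0361)), (np.float64(154.2), np.float64(0.0361)), (np.float64(62.8), np.float64(0.0354))]
[ 0.58976864 -0.20066474  0.032     ] -115.6430258989792 0.05455828108020698
t 8.53 pos [ 0.6437 -0.1659  0.1983] psi -119.0 tilt 0.04 F [-0.2 -1.  -0.2] w 0.06 q [-0.14  0.77  0.65  1.52 -0.51  1.03  0.14]
(0.5885, -0.2005, 0.09, -120.5) T [-0.285 -0.157  0.541] W [-0.    -0.     0.017]
(0.5885, -0.2005, 0.01, -120.5) T [-0.285 -0.157  0.941] W [-0.    -0.     0.017]
```

Hub is at (0.5897, -0.2008), arm at -116.3°, hub top 0.032 and grip top 0.072, all as described.

Run:
```python
from h import *
mv((.5897,-.2008,.10,-116.3),(.5897,-.2008,.001,-116.3))
```

```text
t 8.53 pos [ 0.6437 -0.1659  0.1983] psi -119.0 tilt 0.04 F [-0.2 -1.  -0.2] w 0.06 q [-0.14  0.77  0.65  1.52 -0.51  1.03  0.14]
(0.5897, -0.2008, 0.1, -116.3) T [-0.284 -0.151  0.491] W [-0.   -0.   -0.03]
(0.5897, -0.2008, 0.001, -116.3) T [-0.284 -0.151  0.986] W [-0.   -0.   -0.03]
```

play_rows:
  series:
    - {"tx":-0.284,"ty":-0.151,"tz":0,"wx":0,"wy":0,"wz":-0.03}
    - {"tx":-0.284,"ty":-0.151,"tz":0.1,"wx":0,"wy":0,"wz":-0.03}
    - {"tx":-0.284,"ty":-0.151,"tz":0.35,"wx":0,"wy":0,"wz":-0.03}
    - {"tx":-0.284,"ty":-0.151,"tz":0.5,"wx":0,"wy":0,"wz":-0.03}
    - {"tx":-0.284,"ty":-0.151,"tz":0.5,"wx":0,"wy":0,"wz":-0.03}
    - {"tx":-0.284,"ty":-0.151,"tz":0.5,"wx":0,"wy":0,"wz":-0.03}

```text
time: 9.28
ee_pos: [0.591, -0.2021, 0.0995]
tool_rot: [2.667, 1.657, 0.002]
contact_force: [0.3, -0.9, 0.5]
width: 0.0595
gripper_force: 0.0
```

Run:
```python
from h import *
mv((.5897,-.2008,.001,-116.3))
```

```text
t 9.28 pos [ 0.591  -0.2021  0.0995] psi -116.32 tilt 0.11 F [ 0.3 -0.9  0.5] w 0.0595 q [-0.04  0.82  0.56  1.72 -0.59  0.77  0.34]
(0.5897, -0.2008, 0.001, -116.3) T [ 0.003 -0.01   0.492] W [ 0.001  0.    -0.   ]
```

play_rows:
  series:
    - {"tx":0.003,"ty":-0.01,"tz":0.15,"wx":0,"wy":0,"wz":0}
    - {"tx":0.003,"ty":-0.01,"tz":0.3,"wx":0,"wy":0,"wz":0}
    - {"tx":0.003,"ty":-0.01,"tz":0.42,"wx":0,"wy":0,"wz":0}
    - {"tx":0.003,"ty":-0.01,"tz":0.49,"wx":0,"wy":0,"wz":0}
    - {"tx":0.003,"ty":-0.01,"tz":0.49,"wx":0,"wy":0,"wz":0}
    - {"tx":0.003,"ty":-0.01,"tz":0.49,"wx":0,"wy":0,"wz":0}

```text
time: 10.02
ee_pos: [0.5897, -0.2007, 0.0014]
tool_rot: [2.667, 1.656, 0.002]
contact_force: [0.9, 0.2, 0.2]
width: 0.0599
gripper_force: 0.0
```

play_rows:
  series:
    - {"tx":0,"ty":0,"tz":0,"wx":0,"wy":0,"wz":0}
    - {"tx":0,"ty":0,"tz":0,"wx":0,"wy":0,"wz":0}
    - {"tx":0,"ty":0,"tz":0,"wx":0,"wy":0,"wz":0}
    - {"tx":0,"ty":0,"tz":0,"wx":0,"wy":0,"wz":0}
    - {"tx":0,"ty":0,"tz":0,"wx":0,"wy":0,"wz":0}
  jaw: 0
  grip_force: 50

```text
time: 10.65
ee_pos: [0.5895, -0.2004, 0.0013]
tool_rot: [2.668, 1.657, 0.002]
contact_force: [-0.6, 0.4, 5.8]
width: 0.0353
gripper_force: 51.0
```

Run:
```python
from h import *
mv()
```

```text
t 10.65 pos [ 0.5895 -0.2004  0.0013] psi -116.31 tilt 0.1 F [-0.6  0.4  5.8] w 0.0353 q [ 0.02  0.95  0.45  1.75 -0.68  0.6   0.42]
```

play_rows:
  series:
    - {"tx":0,"ty":0,"tz":-0.1,"wx":0,"wy":0,"wz":0}
    - {"tx":0,"ty":0,"tz":-0.3,"wx":0,"wy":0,"wz":0}
    - {"tx":0,"ty":0,"tz":-0.55,"wx":0,"wy":0,"wz":0}
    - {"tx":0,"ty":0,"tz":-0.8,"wx":0,"wy":0,"wz":0}
    - {"tx":0,"ty":0,"tz":-0.95,"wx":0,"wy":0,"wz":0}
    - {"tx":0,"ty":0,"tz":-0.95,"wx":0,"wy":0,"wz":0}
    - {"tx":0,"ty":0,"tz":-0.95,"wx":0,"wy":0,"wz":0}

```text
time: 11.52
ee_pos: [0.5878, -0.1993, 0.1891]
tool_rot: [-2.667, -1.656, 0.002]
contact_force: [-0.5, 0.0, -4.1]
width: 0.0353
gripper_force: 50.8
```

Run:
```python
from h import *
mv((.59,-.02,.19,-104),(.598,.13,.19,-98.5))
mv((.603,.1968,.19,-98.5),cur=(.59,-.02,.19,-104))
```

```text
t 11.53 pos [ 0.5878 -0.1993  0.1891] psi -116.31 tilt 0.14 F [-0.5  0.  -4.1] w 0.0353 q [-0.09  0.72  0.64  1.66 -0.51  0.94  0.28]
(0.59, -0.02, 0.19, -104) T [ 0.808 -0.387 -0.003] W [-0.002 -0.    -0.137]
(0.598, 0.13, 0.19, -98.5) T [ 1.498 -0.684 -0.003] W [-0.002 -0.    -0.198]
t 11.53 pos [ 0.59 -0.02  0.19] psi -104.0 tilt 0.0 F [-0.5  0.  -4.1] w 0.0353 q [-0.09  0.72  0.64  1.66 -0.51  0.94  0.28]
(0.603, 0.1968, 0.19, -98.5) T [ 1.068 -0.199  0.   ] W [ 0.     0.    -0.061]
```

The crank is held (width 35 mm, about 3–4 N of weight), so I carry it towards the press.

play_rows:
  series:
    - {"tx":0.15,"ty":-0.07,"tz":0,"wx":0,"wy":0,"wz":-0.03}
    - {"tx":0.35,"ty":-0.17,"tz":0,"wx":0,"wy":0,"wz":-0.07}
    - {"tx":0.6,"ty":-0.28,"tz":0,"wx":0,"wy":0,"wz":-0.11}
    - {"tx":0.8,"ty":-0.37,"tz":0,"wx":0,"wy":0,"wz":-0.15}
    - {"tx":0.97,"ty":-0.45,"tz":0,"wx":0,"wy":0,"wz":-0.2}
    - {"tx":0.97,"ty":-0.45,"tz":0,"wx":0,"wy":0,"wz":-0.2}

```text
time: 12.28
ee_pos: [0.5927, 0.019, 0.1876]
tool_rot: [-2.365, -2.059, 0.003]
contact_force: [0.1, 0.2, -3.1]
width: 0.0353
gripper_force: 50.7
```

Run:
```python
from h import *
mv((.603,.1968,.19,-98.5))
```

```text
t 12.28 pos [0.5927 0.019  0.1876] psi -97.91 tilt 0.32 F [ 0.1  0.2 -3.1] w 0.0353 q [-0.43  0.66  0.58  1.73 -0.45  0.88  0.21]
(0.603, 0.1968, 0.19, -98.5) T [ 0.888 -0.071 -0.009] W [-0.003 -0.001  0.007]
```

play_rows:
  series:
    - {"tx":0.2,"ty":-0.02,"tz":0,"wx":0,"wy":0,"wz":0}
    - {"tx":0.45,"ty":-0.04,"tz":0,"wx":0,"wy":0,"wz":0}
    - {"tx":0.7,"ty":-0.06,"tz":0,"wx":0,"wy":0,"wz":0}
    - {"tx":0.85,"ty":-0.07,"tz":0,"wx":0,"wy":0,"wz":0.007}
    - {"tx":0.888,"ty":-0.071,"tz":0,"wx":0,"wy":0,"wz":0.007}
    - {"tx":0.888,"ty":-0.071,"tz":0,"wx":0,"wy":0,"wz":0.007}
    - {"tx":0.888,"ty":-0.071,"tz":0,"wx":0,"wy":0,"wz":0.007}
    - {"tx":0.888,"ty":-0.071,"tz":0,"wx":0,"wy":0,"wz":0.007}

```text
time: 13.28
ee_pos: [0.6059, 0.1895, 0.1902]
tool_rot: [2.39, 2.038, -0.001]
contact_force: [-1.0, -0.3, -3.6]
width: 0.0356
gripper_force: 50.7
```

Run:
```python
from h import *
mv((.603,.1968,.15,-98.5))
o=np.zeros((600,800,3),np.uint8)
for i,n in enumerate(("wrist","scene")):
    c=cam(n); save(c,n+"6.npz"); p=proj(c,(.603,.18,.16)); print(n,p)
    u,v=np.clip(p.round().astype(int),[50,50],[509,369]); o[:400,400*i:400*i+400]=cv2.resize(c["im"][v-50:v+50,u-50:u+50],(400,400),interpolation=cv2.INTER_CUBIC)
    print("origin",u-50,v-50)
cv2.imwrite("pics/fit.png",o[:400])
```

```text
t 13.28 pos [0.6059 0.1895 0.1902] psi -99.1 tilt 0.04 F [-1.  -0.3 -3.6] w 0.0356 q [-0.69  0.72  0.6   1.62 -0.48  0.95 -0.09]
(0.603, 0.1968, 0.15, -98.5) T [ 0.034 -0.02   0.201] W [ 0.     0.    -0.007]
wrist [276.55513919 258.82283886]
origin 227 209
scene [334.81678505 174.19599151]
origin 285 124
```

View pics/fit.png

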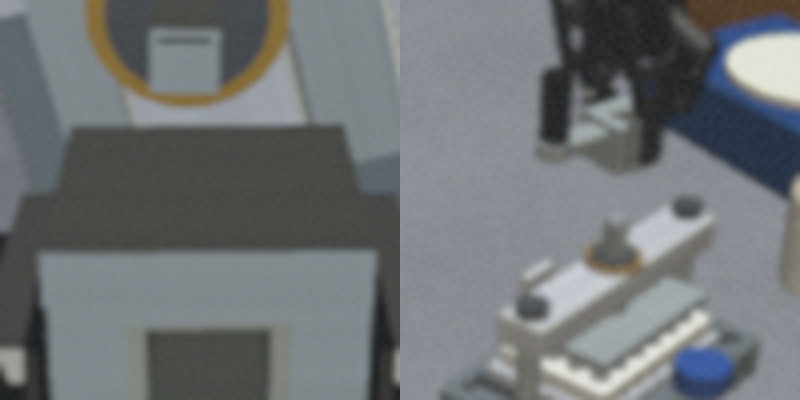

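The left crop shows the stub at (185,60) with its edges parallel to the held hub, and the bore at (209,365). The scene crop shows the tray home and the crank held level. Now I check the relative offset.

Run:
```python
from h import *
c=load("wrist6.npz"); f=lambda u,v:(227+(u-1.5)/4,209+(v-1.5)/4)
S=np.array([plane(c,*f(*p),.139) for p in((149,28),(221,30),(221,93),(149,91))]); print(S.round(4),S.mean(0))
for i,j in((0,1),(3,2)): d=S[j]-S[i];print(np.degrees(np.arctan2(d[1],d[0])))
z=.1902-.001+.032
L=plane(c,*f(38,252),z);Rr=plane(c,*f(377,250),z);d=Rr-L;print("hub back edge",L.round(4),Rr.round(4),np.linalg.norm(d),np.degrees(np.arctan2(d[1],d[0])))
m=(L+Rr)/2; x=np.array([d[1],-d[0],0])/np.linalg.norm(d); print("hub centre", m+.018*x, m-.018*x)
a=plane(c,*f(148,330),z);b=plane(c,*f(270,328),z);print("bore back edge",a.round(4),b.round(4),np.linalg.norm(b-a),(a+b)/2+.007*x)
z=.1902-.001; L=plane(c,*f(55,194),z);Rr=plane(c,*f(361,194),z);print("underside edge",L.round(4),Rr.round(4),np.linalg.norm(Rr-L))
```

```text
[[0.5978 0.2033 0.139 ]
 [0.61   0.201  0.139 ]
 [0.6082 0.1893 0.139 ]
 [0.5957 0.1916 0.139 ]] [0.60290424 0.19629749 0.139     ]
-10.778528900470027
-10.80763577597679
hub back edge [0.5906 0.2095 0.2212] [0.6266 0.204  0.2212] 0.03638713890684919 -8.70318860585918
hub centre [0.60585156 0.188961   0.2212    ] [0.61129893 0.22454648 0.2212    ]
bore back edge [0.6005 0.198  0.2212] [0.6138 0.1961 0.2212] 0.01343709775321514 [0.6061285  0.19010077 0.2212    ]
underside edge [0.5866 0.1998 0.1892] [0.6274 0.1933 0.1892] 0.0413926367466768
```

play_rows:
  series:
    - {"tx":0.034,"ty":-0.02,"tz":0,"wx":0,"wy":0,"wz":0}
    - {"tx":0.034,"ty":-0.02,"tz":0.08,"wx":0,"wy":0,"wz":0}
    - {"tx":0.034,"ty":-0.02,"tz":0.18,"wx":0,"wy":0,"wz":0}
    - {"tx":0.034,"ty":-0.02,"tz":0.2,"wx":0,"wy":0,"wz":0}
    - {"tx":0.034,"ty":-0.02,"tz":0.2,"wx":0,"wy":0,"wz":0}
    - {"tx":0.034,"ty":-0.02,"tz":0.2,"wx":0,"wy":0,"wz":0}

```text
time: 14.12
ee_pos: [0.6034, 0.1987, 0.1507]
tool_rot: [2.388, 2.041, 0.002]
contact_force: [0.2, 1.1, -2.9]
width: 0.0355
gripper_force: 50.6
```

Run:
```python
from h import *
mv((.603,.1965,.117,-99.2))
```

```text
t 14.12 pos [0.6034 0.1987 0.1507] psi -98.95 tilt 0.07 F [ 0.2  1.1 -2.9] w 0.0355 q [-0.69  0.77  0.57  1.65 -0.51  0.88 -0.07]
(0.603, 0.1965, 0.117, -99.2) T [-0.011 -0.     0.169] W [ 0.001 -0.     0.003]
```

play_rows:
  series:
    - {"tx":-0.011,"ty":0,"tz":0,"wx":0,"wy":0,"wz":0}
    - {"tx":-0.011,"ty":0,"tz":0,"wx":0,"wy":0,"wz":0}
    - {"tx":-0.011,"ty":0,"tz":0,"wx":0,"wy":0,"wz":0}

```text
time: 14.5
ee_pos: [0.6026, 0.1966, 0.1504]
tool_rot: [-2.388, -2.041, -0.001]
contact_force: [-0.3, 0.6, -3.0]
width: 0.0353
gripper_force: 50.6
```

Run:
```python
from h import *
mv((.603,.1965,.117,-99.2))
```

```text
t 14.5 pos [0.6026 0.1966 0.1504] psi -98.96 tilt 0.02 F [-0.3  0.6 -3. ] w 0.0353 q [-0.69  0.77  0.57  1.65 -0.51  0.87 -0.07]
(0.603, 0.1965, 0.117, -99.2) T [-0.     0.002  0.167] W [ 0.    -0.     0.003]
```

play_rows:
  series:
    - {"tx":0,"ty":0.002,"tz":0.03,"wx":0,"wy":0,"wz":0}
    - {"tx":0,"ty":0.002,"tz":0.055,"wx":0,"wy":0,"wz":0}
    - {"tx":0,"ty":0.002,"tz":0.08,"wx":0,"wy":0,"wz":0}
    - {"tx":0,"ty":0.002,"tz":0.08,"wx":0,"wy":0,"wz":0}

```text
time: 15.0
ee_pos: [0.6025, 0.1964, 0.1334]
tool_rot: [-2.388, -2.041, 0.002]
contact_force: [0.5, -0.3, -3.1]
width: 0.0355
gripper_force: 50.7
```

The hub is 8 mm down over the stub with no contact force, so I keep going.

play_rows:
  series:
    - {"tx":0,"ty":0,"tz":0.025,"wx":0,"wy":0,"wz":0}
    - {"tx":0,"ty":0,"tz":0.05,"wx":0,"wy":0,"wz":0}
    - {"tx":0,"ty":0,"tz":0.075,"wx":0,"wy":0,"wz":0}
    - {"tx":0,"ty":0,"tz":0.085,"wx":0,"wy":0,"wz":0}
    - {"tx":0,"ty":0,"tz":0.085,"wx":0,"wy":0,"wz":0}

```text
time: 15.62
ee_pos: [0.6028, 0.1965, 0.1173]
tool_rot: [-2.388, -2.041, 0.0]
contact_force: [-0.2, -0.1, -0.8]
width: 0.0351
gripper_force: 50.9
```

play_rows:
  series:
    - {"tx":0,"ty":0,"tz":0.01,"wx":0,"wy":0,"wz":0}
    - {"tx":0,"ty":0,"tz":0.01,"wx":0,"wy":0,"wz":0}

```text
time: 15.88
ee_pos: [0.6029, 0.1965, 0.1172]
tool_rot: [-2.387, -2.041, -0.001]
contact_force: [-6.5, 0.2, 12.3]
width: 0.0352
gripper_force: 52.5
```

play_rows:
  series:
    - {"tx":0,"ty":0,"tz":0,"wx":0,"wy":0,"wz":0}
    - {"tx":0,"ty":0,"tz":0,"wx":0,"wy":0,"wz":0}
    - {"tx":0,"ty":0,"tz":-0.02,"wx":0,"wy":0,"wz":0}
    - {"tx":0,"ty":0,"tz":-0.02,"wx":0,"wy":0,"wz":0}
  jaw: 0.6

```text
time: 16.38
ee_pos: [0.6033, 0.1965, 0.1194]
tool_rot: [2.388, 2.041, 0.001]
contact_force: [-0.1, -0.7, -0.5]
width: 0.051
gripper_force: 0.0
```

play_rows:
  series:
    - {"tx":0,"ty":0,"tz":-0.15,"wx":0,"wy":0,"wz":0}
    - {"tx":0,"ty":0,"tz":-0.4,"wx":0,"wy":0,"wz":0}
    - {"tx":0.1,"ty":0,"tz":-0.5,"wx":0,"wy":0,"wz":0}
    - {"tx":0.2,"ty":0,"tz":-0.5,"wx":0,"wy":0,"wz":0}
    - {"tx":0.2,"ty":0,"tz":-0.5,"wx":0,"wy":0,"wz":0}
    - {"tx":0.2,"ty":0,"tz":-0.5,"wx":0,"wy":0,"wz":0}

```text
time: 17.12
ee_pos: [0.6082, 0.2352, 0.2174]
tool_rot: [-2.388, -2.041, 0.005]
contact_force: [-0.1, -0.4, -1.0]
width: 0.0514
gripper_force: 0.0
```

Run:
```python
from h import *
mv()
o=np.zeros((600,800,3),np.uint8)
for i,n in enumerate(("wrist","scene")):
    c=cam(n); save(c,n+"7.npz"); p=proj(c,(.60,.165,.15))
    u,v=np.clip(p.round().astype(int),[50,75],[509,344]); o[:,400*i:400*i+400]=cv2.resize(c["im"][v-75:v+75,u-50:u+50],(400,600),interpolation=cv2.INTER_CUBIC)
    print("origin",u-50,v-75)
cv2.imwrite("pics/seat.png",o)
```

```text
t 17.12 pos [0.6082 0.2352 0.2174] psi -98.96 tilt 0.19 F [-0.1 -0.4 -1. ] w 0.0514 q [-0.76  0.72  0.62  1.53 -0.46  1.04 -0.17]
origin 232 226
origin 280 104
```

View pics/seat.png

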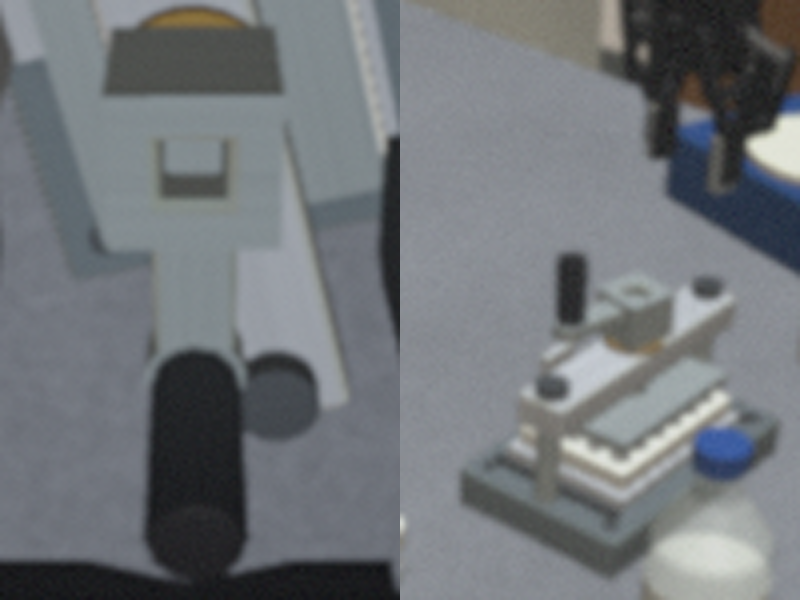

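The crank is seated fully: the hub rests on the collar with the stub visible in the bore at (195,158), and the tray is home. I now place the gripper over the grip.

Run:
```python
from h import *
c=load("wrist7.npz"); g=plane(c,232+(196-1.5)/4,226+(543-1.5)/4,.19); print(g, np.degrees(np.arctan2(g[1]-.1966,g[0]-.603)), np.hypot(g[1]-.1966,g[0]-.603))
b=plane(c,232+(194-1.5)/4,226+(172-1.5)/4,.148); print(b)
mv((.5944,.1424,.217,-99),(.5944,.1424,.149,-99))
```

```text
[0.59481733 0.14133561 0.19      ] -98.42225139409322 0.05586688018570778
[0.60291471 0.19521243 0.148     ]
t 17.23 pos [0.6086 0.2347 0.218 ] psi -99.03 tilt 0.14 F [-0.4 -0.6 -0.6] w 0.051 q [-0.76  0.72  0.62  1.53 -0.46  1.04 -0.17]
(0.5944, 0.1424, 0.217, -99) T [-0.467  0.002  0.006] W [-0.001  0.001 -0.   ]
(0.5944, 0.1424, 0.149, -99) T [-0.466  0.003  0.346] W [-0.001  0.001 -0.   ]
```

play_rows:
  series:
    - {"tx":-0.15,"ty":0,"tz":0,"wx":0,"wy":0,"wz":0}
    - {"tx":-0.35,"ty":0,"tz":0,"wx":0,"wy":0,"wz":0}
    - {"tx":-0.467,"ty":0,"tz":0,"wx":0,"wy":0,"wz":0}
    - {"tx":-0.467,"ty":0,"tz":0,"wx":0,"wy":0,"wz":0}
    - {"tx":-0.467,"ty":0,"tz":0,"wx":0,"wy":0,"wz":0}

```text
time: 17.85
ee_pos: [0.5948, 0.1455, 0.219]
tool_rot: [-2.386, -2.042, -0.002]
contact_force: [0.4, 1.2, -0.1]
width: 0.0511
gripper_force: 0.0
```

Run:
```python
from h import *
mv((.5945,.142,.149,-99))
```

```text
t 17.85 pos [0.5948 0.1455 0.219 ] psi -98.87 tilt 0.08 F [ 0.4  1.2 -0.1] w 0.0511 q [-0.65  0.66  0.62  1.65 -0.45  0.97 -0.03]
(0.5945, 0.142, 0.149, -99) T [-0.018  0.001  0.35 ] W [-0.    -0.001  0.001]
```

play_rows:
  series:
    - {"tx":-0.018,"ty":0,"tz":0.1,"wx":0,"wy":0,"wz":0}
    - {"tx":-0.018,"ty":0,"tz":0.25,"wx":0,"wy":0,"wz":0}
    - {"tx":-0.018,"ty":0,"tz":0.35,"wx":0,"wy":0,"wz":0}
    - {"tx":-0.018,"ty":0,"tz":0.35,"wx":0,"wy":0,"wz":0}
    - {"tx":-0.018,"ty":0,"tz":0.35,"wx":0,"wy":0,"wz":0}

```text
time: 18.48
ee_pos: [0.5947, 0.1412, 0.1497]
tool_rot: [2.386, 2.043, 0.002]
contact_force: [-0.8, -0.6, 0.2]
width: 0.0512
gripper_force: 0.0
```

play_rows:
  series:
    - {"tx":0,"ty":0,"tz":0,"wx":0,"wy":0,"wz":0}
    - {"tx":0,"ty":0,"tz":0,"wx":0,"wy":0,"wz":0}
    - {"tx":0,"ty":0,"tz":0,"wx":0,"wy":0,"wz":0}
    - {"tx":0,"ty":0,"tz":0,"wx":0,"wy":0,"wz":0}
  jaw: 0
  grip_force: 30

```text
time: 18.98
ee_pos: [0.5945, 0.1403, 0.1497]
tool_rot: [2.388, 2.041, 0.002]
contact_force: [0.0, -0.7, 3.7]
width: 0.0196
gripper_force: 29.4
```

Run:
```python
from h import *
mv()
C=np.array([.603,.1966,0]); s=status.get_state(); p=np.array(s["ee_pos"]); r=R.from_rotvec(s["tool_rot"]); d=p-C; a0=np.degrees(np.arctan2(d[1],d[0])); print("a0",a0,np.hypot(*d[:2]))
# position fractions on the nominal circle relative to start angle, tool axes
for k in range(0,241,8):
    t=np.radians(-98.8-k); t0=np.radians(-98.8)
    w=.055*np.array([np.cos(t)-np.cos(t0),np.sin(t)-np.sin(t0),0]); print(k,(r.inv().apply(w)/.2)[:2].round(3))
```

```text
t 18.98 pos [0.5945 0.1403 0.1497] psi -98.95 tilt 0.07 F [ 0.  -0.7  3.7] w 0.0196 q [-0.61  0.74  0.57  1.72 -0.51  0.83  0.03]
a0 -98.589377064019 0.05698266471353503
0 [0. 0.]
8 [ 0.003 -0.038]
16 [ 0.01  -0.076]
24 [ 0.023 -0.112]
32 [ 0.041 -0.146]
40 [ 0.064 -0.177]
48 [ 0.09  -0.205]
56 [ 0.121 -0.228]
64 [ 0.154 -0.248]
72 [ 0.189 -0.262]
80 [ 0.227 -0.271]
88 [ 0.265 -0.276]
96 [ 0.303 -0.274]
104 [ 0.341 -0.268]
112 [ 0.377 -0.256]
120 [ 0.412 -0.239]
128 [ 0.444 -0.218]
136 [ 0.472 -0.192]
144 [ 0.497 -0.163]
152 [ 0.517 -0.13 ]
160 [ 0.533 -0.095]
168 [ 0.544 -0.059]
176 [ 0.549 -0.021]
184 [0.549 0.018]
192 [0.544 0.056]
200 [0.534 0.093]
208 [0.518 0.128]
216 [0.498 0.16 ]
224 [0.473 0.19 ]
232 [0.445 0.216]
240 [0.413 0.237]
```

play_rows:
  series:
    - {"tx":0.01,"ty":-0.038,"tz":0,"wx":0,"wy":0,"wz":0}
    - {"tx":0.017,"ty":-0.076,"tz":0,"wx":0,"wy":0,"wz":0}
    - {"tx":0.03,"ty":-0.112,"tz":0,"wx":0,"wy":0,"wz":0}
    - {"tx":0.048,"ty":-0.146,"tz":0,"wx":0,"wy":0,"wz":0}
    - {"tx":0.071,"ty":-0.177,"tz":0,"wx":0,"wy":0,"wz":0}
    - {"tx":0.097,"ty":-0.205,"tz":0,"wx":0,"wy":0,"wz":0}
    - {"tx":0.128,"ty":-0.228,"tz":0,"wx":0,"wy":0,"wz":0}
    - {"tx":0.161,"ty":-0.248,"tz":0,"wx":0,"wy":0,"wz":0}

```text
time: 19.98
ee_pos: [0.5499, 0.1789, 0.15]
tool_rot: [2.388, 2.04, 0.0]
contact_force: [-1.5, -3.0, 8.2]
width: 0.019
gripper_force: 30.5
```

```bash
cat > wind.py <<'E'
from h import *
mv()
C=np.array([.603,.1966,0]); s=status.get_state(); p=np.array(s["ee_pos"]); r=R.from_rotvec(s["tool_rot"]); d=p-C; a0=np.degrees(np.arctan2(d[1],d[0])); print("a",a0,"r",np.hypot(*d[:2]).round(4),"torque est",np.cross(d,s["contact_force"])[2].round(3))
for k in range(8,81,8):
    t=np.radians(a0-k); w=C+.055*np.array([np.cos(t),np.sin(t),0])-p; w[2]=0; print(k,(r.inv().apply(w)/.2)[:2].round(3))
E
python3 wind.py
```

```text
t 19.98 pos [0.5499 0.1789 0.15  ] psi -98.99 tilt 0.07 F [-1.5 -3.   8.2] w 0.019 q [-0.72  0.7   0.57  1.81 -0.52  0.78 -0.03]
a -161.57600289149246 r 0.056 torque est 0.133
8 [ 0.037 -0.011]
16 [ 0.074 -0.021]
24 [ 0.113 -0.026]
32 [ 0.151 -0.026]
40 [ 0.189 -0.02 ]
48 [ 0.226 -0.009]
56 [0.26  0.007]
64 [0.293 0.028]
72 [0.322 0.053]
80 [0.347 0.081]
```

play_rows:
  series:
    - {"tx":0.037,"ty":-0.011,"tz":-0.003,"wx":0,"wy":0,"wz":0}
    - {"tx":0.074,"ty":-0.021,"tz":-0.003,"wx":0,"wy":0,"wz":0}
    - {"tx":0.113,"ty":-0.026,"tz":-0.003,"wx":0,"wy":0,"wz":0}
    - {"tx":0.151,"ty":-0.026,"tz":-0.003,"wx":0,"wy":0,"wz":0}
    - {"tx":0.189,"ty":-0.02,"tz":-0.003,"wx":0,"wy":0,"wz":0}
    - {"tx":0.226,"ty":-0.009,"tz":-0.003,"wx":0,"wy":0,"wz":0}
    - {"tx":0.26,"ty":0.007,"tz":-0.003,"wx":0,"wy":0,"wz":0}
    - {"tx":0.293,"ty":0.028,"tz":-0.003,"wx":0,"wy":0,"wz":0}

```text
time: 20.98
ee_pos: [0.5643, 0.2365, 0.1506]
tool_rot: [2.387, 2.042, -0.0]
contact_force: [-1.0, -2.1, 8.3]
width: 0.0191
gripper_force: 30.5
```

```bash
python3 wind.py
```

```text
t 20.98 pos [0.5643 0.2365 0.1506] psi -98.93 tilt 0.03 F [-1.  -2.1  8.3] w 0.0191 q [-0.79  0.74  0.58  1.72 -0.52  0.84 -0.13]
a 134.09517012253588 r 0.0555 torque est 0.121
8 [0.027 0.027]
16 [0.052 0.056]
24 [0.073 0.088]
32 [0.09  0.123]
40 [0.101 0.16 ]
48 [0.107 0.198]
56 [0.108 0.236]
64 [0.103 0.274]
72 [0.093 0.311]
80 [0.078 0.347]
```

play_rows:
  series:
    - {"tx":0.027,"ty":0.027,"tz":0,"wx":0,"wy":0,"wz":0}
    - {"tx":0.052,"ty":0.056,"tz":0,"wx":0,"wy":0,"wz":0}
    - {"tx":0.073,"ty":0.088,"tz":0,"wx":0,"wy":0,"wz":0}
    - {"tx":0.09,"ty":0.123,"tz":0,"wx":0,"wy":0,"wz":0}
    - {"tx":0.101,"ty":0.16,"tz":0,"wx":0,"wy":0,"wz":0}
    - {"tx":0.107,"ty":0.198,"tz":0,"wx":0,"wy":0,"wz":0}
    - {"tx":0.108,"ty":0.236,"tz":0,"wx":0,"wy":0,"wz":0}

```text
time: 21.85
ee_pos: [0.6134, 0.2512, 0.1504]
tool_rot: [-2.386, -2.041, 0.002]
contact_force: [-1.6, -1.5, 9.0]
width: 0.0194
gripper_force: 30.1
```

```bash
python3 wind.py
```

```text
t 21.85 pos [0.6134 0.2512 0.1504] psi -98.89 tilt 0.13 F [-1.6 -1.5  9. ] w 0.0194 q [-0.75  0.81  0.58  1.56 -0.52  0.93 -0.15]
a 79.22964240036235 r 0.0556 torque est 0.071
8 [-0.007  0.038]
16 [-0.016  0.075]
24 [-0.031  0.111]
32 [-0.05   0.144]
40 [-0.073  0.174]
48 [-0.101  0.201]
56 [-0.132  0.224]
64 [-0.166  0.242]
72 [-0.202  0.255]
80 [-0.239  0.263]
```

play_rows:
  series:
    - {"tx":-0.007,"ty":0.038,"tz":0,"wx":0,"wy":0,"wz":0}
    - {"tx":-0.016,"ty":0.075,"tz":0,"wx":0,"wy":0,"wz":0}
    - {"tx":-0.031,"ty":0.111,"tz":0,"wx":0,"wy":0,"wz":0}
    - {"tx":-0.05,"ty":0.144,"tz":0,"wx":0,"wy":0,"wz":0}
    - {"tx":-0.05,"ty":0.144,"tz":0,"wx":0,"wy":0,"wz":0}

```text
time: 22.48
ee_pos: [0.641, 0.2367, 0.1505]
tool_rot: [-2.387, -2.041, -0.0]
contact_force: [-0.8, -0.6, 7.2]
width: 0.0192
gripper_force: 30.0
```

```bash
sed -i 's/range(8,81,8)/range(4,41,4)/' wind.py; python3 wind.py
```

```text
t 22.48 pos [0.641  0.2367 0.1505] psi -98.93 tilt 0.07 F [-0.8 -0.6  7.2] w 0.0192 q [-0.7   0.83  0.58  1.5  -0.52  0.96 -0.13]
a 46.53792436365795 r 0.0553 torque est 0.011
4 [-0.013  0.015]
8 [-0.025  0.029]
12 [-0.039  0.043]
16 [-0.053  0.056]
20 [-0.068  0.067]
24 [-0.084  0.078]
28 [-0.101  0.087]
32 [-0.118  0.096]
36 [-0.136  0.103]
40 [-0.154  0.108]
```

play_rows:
  series:
    - {"tx":-0.013,"ty":0.015,"tz":0,"wx":0,"wy":0,"wz":0}
    - {"tx":-0.025,"ty":0.029,"tz":0,"wx":0,"wy":0,"wz":0}
    - {"tx":-0.039,"ty":0.043,"tz":0,"wx":0,"wy":0,"wz":0}
    - {"tx":-0.053,"ty":0.056,"tz":0,"wx":0,"wy":0,"wz":0}
    - {"tx":-0.053,"ty":0.056,"tz":0,"wx":0,"wy":0,"wz":0}

```text
time: 23.1
ee_pos: [0.6497, 0.226, 0.1505]
tool_rot: [-2.384, -2.041, -0.001]
contact_force: [-2.0, 0.8, 8.3]
width: 0.0193
gripper_force: 30.1
```

```bash
python3 wind.py
```

```text
t 23.1 pos [0.6497 0.226  0.1505] psi -98.89 tilt 0.19 F [-2.   0.8  8.3] w 0.0193 q [-0.68  0.84  0.57  1.48 -0.52  0.97 -0.12]
a 32.20833792227256 r 0.0552 torque est 0.095
4 [-0.016  0.011]
8 [-0.031  0.022]
12 [-0.048  0.032]
16 [-0.065  0.041]
20 [-0.082  0.049]
24 [-0.101  0.055]
28 [-0.119  0.06 ]
32 [-0.138  0.063]
36 [-0.157  0.066]
40 [-0.176  0.067]
```

play_rows:
  series:
    - {"tx":-0.016,"ty":0.011,"tz":0,"wx":0,"wy":0,"wz":0}
    - {"tx":-0.031,"ty":0.022,"tz":0,"wx":0,"wy":0,"wz":0}
    - {"tx":-0.031,"ty":0.022,"tz":0,"wx":0,"wy":0,"wz":0}
    - {"tx":-0.031,"ty":0.022,"tz":0,"wx":0,"wy":0,"wz":0}

```text
time: 23.6
ee_pos: [0.6515, 0.223, 0.1505]
tool_rot: [-2.378, -2.04, -0.002]
contact_force: [-3.7, 6.8, 10.4]
width: 0.0192
gripper_force: 30.4
```

```bash
python3 wind.py
```

```text
t 23.6 pos [0.6515 0.223  0.1505] psi -98.75 tilt 0.49 F [-3.7  6.8 10.4] w 0.0192 q [-0.67  0.84  0.57  1.48 -0.52  0.98 -0.11]
a 28.530280650464444 r 0.0552 torque est 0.426
4 [-0.016  0.01 ]
8 [-0.033  0.02 ]
12 [-0.05   0.029]
16 [-0.067  0.037]
20 [-0.086  0.043]
24 [-0.104  0.048]
28 [-0.123  0.052]
32 [-0.142  0.054]
36 [-0.161  0.055]
40 [-0.18   0.055]
```

The torque has jumped to 0.43 N m and the grip halts, which is the lower stop, 227° of travel with bore slack. One more small nudge to confirm.

play_rows:
  series:
    - {"tx":-0.016,"ty":0.01,"tz":0,"wx":0,"wy":0,"wz":0}
    - {"tx":-0.016,"ty":0.01,"tz":0,"wx":0,"wy":0,"wz":0}

```text
time: 23.85
ee_pos: [0.6523, 0.2214, 0.1505]
tool_rot: [-2.375, -2.039, -0.003]
contact_force: [-5.4, 8.6, 10.8]
width: 0.0189
gripper_force: 30.6
```

```bash
python3 wind.py | head -2
```

```text
t 23.85 pos [0.6523 0.2214 0.1505] psi -98.7 tilt 0.66 F [-5.4  8.6 10.8] w 0.0189 q [-0.66  0.84  0.57  1.48 -0.52  0.98 -0.1 ]
a 26.68099618433756 r 0.0552 torque est 0.558
```

play_rows:
  series:
    - {"tx":0.022,"ty":-0.014,"tz":0,"wx":0,"wy":0,"wz":0}
    - {"tx":0.022,"ty":-0.014,"tz":0,"wx":0,"wy":0,"wz":0}

```text
time: 24.1
ee_pos: [0.6515, 0.2229, 0.1506]
tool_rot: [-2.38, -2.041, -0.001]
contact_force: [-3.1, 4.9, 9.5]
width: 0.0196
gripper_force: 30.4
```

play_rows:
  series:
    - {"tx":0,"ty":0,"tz":0,"wx":0,"wy":0,"wz":0}
    - {"tx":0,"ty":0,"tz":0,"wx":0,"wy":0,"wz":0}
    - {"tx":0,"ty":0,"tz":-0.05,"wx":0,"wy":0,"wz":0}
    - {"tx":0,"ty":0,"tz":-0.2,"wx":0,"wy":0,"wz":0}
    - {"tx":0,"ty":0,"tz":-0.5,"wx":0,"wy":0,"wz":0}
    - {"tx":0.2,"ty":-0.2,"tz":-0.6,"wx":0,"wy":0,"wz":0}
    - {"tx":0.4,"ty":-0.4,"tz":-0.6,"wx":0,"wy":0,"wz":0}
    - {"tx":0.4,"ty":-0.4,"tz":-0.6,"wx":0,"wy":0,"wz":0}
  jaw: 0.6

```text
time: 25.1
ee_pos: [0.5835, 0.3168, 0.2699]
tool_rot: [-2.375, -2.049, -0.001]
contact_force: [0.2, 0.0, 0.3]
width: 0.051
gripper_force: 0.0
```

Run:
```python
from h import *
mv()
o=np.zeros((600,800,3),np.uint8)
for i,n in enumerate(("top","scene")):
    c=cam(n); save(c,n+"8.npz"); p=proj(c,(.60,.195,.11))
    u,v=np.clip(p.round().astype(int),[50,75],[509,344]); o[:,400*i:400*i+400]=cv2.resize(c["im"][v-75:v+75,u-50:u+50],(400,600),interpolation=cv2.INTER_CUBIC)
    print("origin",u-50,v-75)
cv2.imwrite("pics/end.png",o)
```

```text
t 25.1 pos [0.5835 0.3168 0.2699] psi -98.42 tilt 0.28 F [0.2 0.  0.3] w 0.051 q [-0.89  0.69  0.65  1.44 -0.44  1.16 -0.32]
origin 167 132
origin 286 114
```

View pics/end.png

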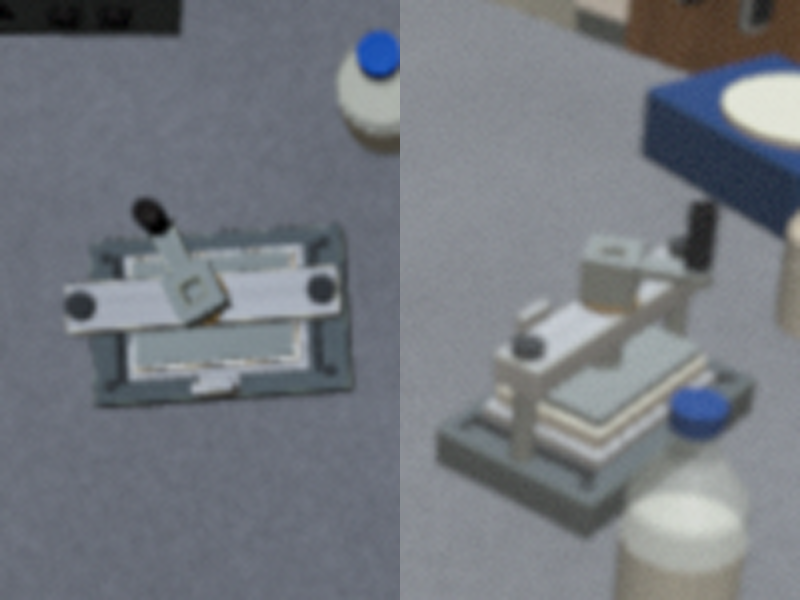

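The end view shows the crank on the spindle, top crop hub (195,293) and grip (150,213). The pressure plate is down on the well plate and the tab is at (215,385). A last numeric check on seat height and tray, then I hand in.

Run:
```python
from h import *
t=load("top8.npz");s=load("scene8.npz")
f=lambda u,v:(167+(u-1.5)/4,132+(v-1.5)/4); g=lambda u,v:(286+(u-1.5)/4,114+(v-1.5)/4)
print("bore top",tri(t,f(193,290),s,g(614,250) if False else g(614-400,250)))
print("grip top",tri(t,f(149,212),s,g(704-400,206)))
p=plane(t,*f(216,382),.08); print("tab",p,(np.array([.603,.1967])-p[:2])@np.array([.9976,.07]))
# bystanders: movement of the other objects between first and last top view, off the press/robot/crank
d=cv2.absdiff(load("top0.npz")["im"],t["im"]).max(2); n,_,st,ct=cv2.connectedComponentsWithStats((cv2.GaussianBlur(d,(5,5),0)>25).astype(np.uint8))
print([(x[:5].tolist()) for x in st[1:] if x[4]>15])
```

```text
bore top (array([0.60302822, 0.19620067, 0.1480521 ]), [np.float64(0.0014046759310424935), np.float64(0.0014046759310423597)])
grip top (array([0.65060864, 0.22203647, 0.18904425]), [np.float64(0.002060401829653276), np.float64(0.002060401829653267)])
tab [0.54402984 0.1870942  0.08      ] 0.05950103497769776
[[6, 140, 210, 280, 22939], [200, 181, 13, 16, 129], [233, 192, 11, 8, 44], [209, 199, 16, 15, 157], [349, 214, 8, 7, 28], [341, 219, 10, 6, 28], [362, 219, 11, 10, 75], [199, 221, 46, 25, 853], [4, 353, 19, 33, 305], [0, 363, 8, 29, 184]]
```

Hub top is at 0.148 (seated), the tab is 60 mm in front (home), and only the press, crank and robot regions changed.

```bash
python3 -c "
from rig import sign_off
print(sign_off())"
```

```text
the job is handed in; nothing more can be done
None
```

I handed the job in at about 25 s of robot time: the tray is fully home, the crank is seated on the spindle and wound clockwise to the clamp's stop, and the other things on the bench stand where they were.

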